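# Clear the vacuum manifold and set its bleed valve

### The job

Get the vacuum manifold ready: with the counter brush, not with your fingers, sweep the four bits of scrap plastic off its perforated deck into the steel catch tray at the deck's end, and stand the brush back down on the bench. Then set the bleed valve by the handle on its wheel: close it clockwise to its stop, back it off exactly two full turns, and finish still gripping that handle, keeping it there. Leave the other things on the bench where they are.

Things in the scene. Friction and masses are not known exactly. Their poses are not given: they have to be found in the camera images.
- manifold: Vacuum manifold, fixed. Its flat perforated grey deck is 110 mm (own x) by 160 mm (own y), 50 mm above the bench. Origin: on the bench under the deck's centre; z up; +y points along the deck to the catch tray, -y along a pipe to the bleed valve, whose vertical axis is at (0, -190 mm); its hose tail ends at y = -263 mm. A gauge 47 mm high sticks out 31 mm from the +x face.
- tray: Steel catch tray, open on top, fixed on the bench 1 mm from the +y end of the deck: 140 mm (x) by 110 mm (y), walls and floor 3 mm, rim 30 mm above the bench, so 20 mm lower than the deck. Origin: centre of its underside; axes as the manifold's.
- brush: Counter brush standing on its bristles: black bristle block (rigid here) 128 x 20 x 34 mm; on it a wooden back 134 mm long, 26 wide, from 32 to 56 mm high; a round handle 19 mm thick sticks out 90 mm from the back's -x end at 46 mm height. About 0.12 kg. Origin: centre of the bristles' underside; x along its length, away from the handle; z up.
- brush_grip (a point): Where to grip the brush, near its centre of mass: in the wooden back, 15 mm from the middle towards the handle, 44 mm above the bristles' underside. Axes as the brush's; pinch across y (26 mm).
- scrap_corner: Scrap on the deck: grey L-shaped broken corner of a plastic rack, 20 x 18 mm, 13 high mm, about 12 g. Origin: centre of its underside.
- scrap_cap: Scrap on the deck: white ribbed screw cap, a flat disc 17 dia, 11 high mm, about 12 g. Origin: centre of its underside.
- scrap_stub: Scrap on the deck: white cut-off end of a tube, a ring 18 dia, 13 high mm, about 12 g. Origin: centre of its underside.
- scrap_block: Scrap on the deck: grey broken plastic block with two ribs, 20 x 11, 15 high mm, about 12 g. Origin: centre of its underside.
- valve_wheel (a joint): Turn of the bleed valve's wheel, rad: 0 = shut against the stop; grows as it opens, anticlockwise seen from above (one turn = 6.283); 31.4 = fully open. It starts less than one turn open. It stays where it is left (friction about 0.12 N m, some 2.5 N at the handle), and does not rise or sink.
- wheel_hub (a point): Centre of the valve wheel, on its vertical axis, at the rim's mid height, 86 mm above the bench. The steel wheel lies level, three spokes, 111 mm outer diameter, rim 11 mm thick.
- valve_handle: Black upright revolving handle on the wheel: 21 mm diameter, 57 mm long, axis 50 mm from the wheel's axis, foot at 92 and top at 149 mm above the bench. It spins freely on its pin, so a gripper can lead it round without turning. Origin: centre of its foot; own z up, own x and y spin with it. At shut it lies to the manifold's +x of the wheel's axis.
- tube_rack: Bystander: blue-green tube rack 101 x 193 x 28 mm, tubes to 44 mm high, far side of the bench. Origin: centre of its underside.
- small_rack: Bystander: red rack of small holes, 80 x 80 x 22 mm. Origin: centre of its underside.
- jar: Bystander: white plastic jar, 52 mm dia, 62 mm high. Origin: centre of its underside.
- reagent: Bystander: white reagent bottle with a blue cap, 60 mm dia, 110 mm high. Origin: centre of its underside.
- beaker: Bystander: glass beaker, 60 mm dia, 60 mm high. Origin: centre of its underside.
- marker: Bystander: marker pen, 115 mm long, 15 mm thick. Origin: middle of its underside, x along it.
- tube_box: Bystander: white freezer box, 70 x 70 x 45 mm. Origin: centre of its underside.
Mind the look-alikes: they are no part of the job. There is more than one size of the tray; the job needs the smaller.

How it is judged:
On the way, in this order (a step that is already met when the one before it is completed fails the run):
1. all four bits of scrap lie in the catch tray while the gripper holds the brush (x of scrap_corner in the frame of tray between -0.07 and 0.07 m and y of scrap_corner in the frame of tray between -0.055 and 0.055 m and z of each of scrap_corner, scrap_cap, scrap_stub, scrap_block in the frame of tray below 0.03 m and x of scrap_cap in the frame of tray between -0.07 and 0.07 m and y of scrap_cap in the frame of tray between -0.055 and 0.055 m and x of scrap_stub in the frame of tray between -0.07 and 0.07 m and y of scrap_stub in the frame of tray between -0.055 and 0.055 m and x of scrap_block in the frame of tray between -0.07 and 0.07 m and y of scrap_block in the frame of tray between -0.055 and 0.055 m and contact force between the fingers and brush above 1 N), for 0.2 s.
2. the brush stands on the bench again, let go (height (world z) of brush below 0.02 m and angle between brush's own z axis and vertical below 0.2 rad and contact force between the fingers and brush below 0.5 N and linear speed of brush below 0.03 m/s), for 0.1 s.
3. the valve is closed to its stop (value of joint valve_wheel below 0.06 rad), for 0.15 s.
At the end, for the whole second after the job is handed in: The four scraps lie in the tray; the brush stands upright and still on the bench, let go; the wheel is 12.57 rad (two turns), within 0.2, open from its stop and still; the handle is gripped with over 2 N, its axis within 20 mm and its foot within 60 mm of the tool point (x of scrap_corner in the frame of tray between -0.07 and 0.07 m and y of scrap_corner in the frame of tray between -0.055 and 0.055 m and z of each of scrap_corner, scrap_cap, scrap_stub, scrap_block in the frame of tray below 0.03 m and x of scrap_cap in the frame of tray between -0.07 and 0.07 m and y of scrap_cap in the frame of tray between -0.055 and 0.055 m and x of scrap_stub in the frame of tray between -0.07 and 0.07 m and y of scrap_stub in the frame of tray between -0.055 and 0.055 m and x of scrap_block in the frame of tray between -0.07 and 0.07 m and y of scrap_block in the frame of tray between -0.055 and 0.055 m and height (world z) of brush below 0.02 m and angle between brush's own z axis and vertical below 0.2 rad and linear speed of brush below 0.03 m/s and contact force between the fingers and brush below 0.3 N and value of joint valve_wheel between 12.3664 and 12.7664 rad and velocity of joint valve_wheel between -0.1 and 0.1 rad/s and contact force between the fingers and valve_handle above 2 N and distance between the grasp point and valve_handle below 0.06 m and horizontal distance between the grasp point and valve_handle below 0.02 m); the arm keeps its last pose, push and grip.
It fails at once if a scrap is touched with the fingers (contact force between the fingers and scrap_corner above 0.5 N or contact force between the fingers and scrap_cap above 0.5 N or contact force between the fingers and scrap_stub above 0.5 N or contact force between the fingers and scrap_block above 0.5 N).
It fails at once if another thing on the bench is moved by more than 30 mm (distance of any of tube_rack, small_rack, jar, reagent, beaker, marker, tube_box from where it was at the start of the episode above 0.03 m).
It also fails if it takes over 72 s, if anything falls off the work surface, if the arm or the gripper's body presses on something with over 40 N, if the wrist force passes 120 N, or if a joint passes its speed limit or range.

### The arm

A 7-joint arm with a two-finger parallel gripper is mounted at the origin on the work surface. World frame = base frame: x ahead of the robot, y to its left, z up, the work surface at z = 0. Lengths are in m, angles in rad, forces in N, time in s.
With the tool pointing down it reaches from about 0.4 to 0.85 m from the base axis. Payload 4.5 kg.
Tool frame: the origin (TCP) lies between the finger pads, 19 mm behind the fingertips; this is the grasp point; x points along the fingers, y is the direction in which the jaws open and shut, and the axes are right-handed (so a half turn about x gives the same grasp; the last joint's range is limited). The gripper opens to 88 mm and grips with 3 to 60 N. Pads are 18 mm wide; open, the fingers measure 123 mm over their backs; the gripper's body (75 mm by 187 mm) begins 45 mm behind the grasp point.
Start: joints at [1.307, 0.689, -0.195, 1.565, 0.157, 0.902, -0.215], TCP at [0.183, -0.598, 0.257] pointing down, gripper open.
Joint ranges: [-3.01, 3.01], [-0.46, 2.08], [-1.47, 1.51], [0.13, 2.56], [-1, 4.14], [0.04, 2.09], [-2.66, 2.66]. Speed limits (rad/s): [2.57, 2.57, 3.14, 3.14, 3.14, 3.14, 3.14].

### API

Orientations are given as a unit quaternion [x, y, z, w].
In Python, from plant import r gives the robot as it stands.
- The arm moves only by the tool drive_tool, never from a script. Its argument "deltas" is a list of rows, each a list of 3 entries, a list of its own where there are three numbers: the turn, a rotation vector about the tool's x, y, z in degrees, then the shift along the tool's x, y, z in cm, then the finger opening in cm, from 0 to 8.81. A call has 1 to 12 rows; each row shifts and turns the commanded pose from where the row before left it, along the tool's axes as they then stand; what a row does not reach is not made up. A row lasts 1/12 s, in which the tool goes at most 41.7 mm and 7.16 degrees, less where a joint would pass 70% of its speed; a pose out of reach is approached as far as the arm can. A call is refused whole if a number of a shift passes 4.17 or a number of a turn 7.16, either way. A call with a gripper value outside its range is refused whole. The fingers move at their own pace and stop on an object; "force" is the grip in N (left out, the last holds). Time passes only in rows, so rows that do not move let the fingers close. It gives the time, the measured TCP pose, the force and the opening at its end, in the units of the state.
- r.get_state(): the state, without advancing time (a new reading comes with each control period).
- r.snapshot(name): name is "side" or "top"; returns a dict with "color" (480x640x3 uint8, red, green, blue), "fov_y" (degrees; the focal length in pixels is half the picture's height over the tangent of half this angle, whatever the lens; pixels are square), "cx", "cy" (the principal point, pixels), "extrinsics" (4x4, takes a point from world to camera coordinates). Camera axes: x right, y up, looking along -z (the intrinsics and any distortion apply to the point x, -y, -z); pixel columns grow to the right and rows downward; lengths in m; the calibration is good to about 2 mm. A picture is of the moment at which its call begins. There is no depth.
- r.finish_job(): hands the job in, once; it reports no verdict.
The state is a dict: "clock": time; "q": joint angles; "qd": joint speeds; "joint_torque": joint torques, N m; "tool_pos": TCP position; "eef_rot": TCP orientation; "contact_force": force on the tool from outside, world axes, zero at the start; "moment": the same for the moment, N m; "opening": opening from 0.0 (shut) to 1.0 (fully open).
Only numpy, scipy, OpenCV 4.12 (cv2) and the standard library are available. Lean on these libraries where they do the work, as an engineer would, in place of code of your own. Each camera call takes 0.05 s, during which the arm holds its last target. There are 200 camera calls.

## Working session

There is one attempt and no reset: what is moved stays moved. The work goes in short steps, Python scripts to look and compute and a tool call to move; the robot and the scene stay as the last step left them, time stands still between calls to the robot, and variables do not carry over. Pictures are saved under pics/ and viewed, about 8 in all and at most 12, crops included, and the job is handed in when it is done.

Besides the shell and the picture viewer there is one more tool, called after "Emit:" as name(argument=value, ...), one argument or row to a line, values as JSON. drive_tool: Moves the arm, as the interface text tells. Its arguments: {"type":"object","properties":{"deltas":{"type":"array","items":{"type":"array"}},"force":{"type":"number"}},"required":["deltas"]}

```bash
ls; mkdir -p pics
python3 - <<'E'
from plant import r
import cv2,numpy as np,pickle
print(r.get_state())
for n in("top","side"):
    s=r.snapshot(n);pickle.dump(s,open(n+'0.pkl','wb'))
    print(n,s['fov_y'],s['cx'],s['cy'],s['extrinsics'].tolist() if hasattr(s['extrinsics'],'tolist') else s['extrinsics'],[k for k in s])
    cv2.imwrite(f'pics/{n}0.png',s['color'][:,:,::-1])
E
```

```text
pics
{'clock': 0.0, 'q': array([ 1.30679936,  0.68999694, -0.19449982,  1.56632542,  0.15730208,
        0.90248433, -0.21509526]), 'qd': array([ 0.00041745,  0.00091366,  0.00011145, -0.00079908, -0.00028817,
        0.00029111,  0.00065112]), 'joint_torque': array([ 1.55900016e-03, -5.27572739e+01, -1.26683470e+00, -1.53431797e+01,
       -5.27517032e-02,  6.53130468e-03,  1.35406985e-04]), 'tool_pos': array([ 0.18316025, -0.59694531,  0.25660651]), 'eef_rot': array([-0.69913446, -0.10555381,  0.69942227, -0.10429711]), 'contact_force': array([ 0.29731768,  0.19669944, -0.27372776]), 'moment': array([ 0.01668515, -0.0477067 ,  0.0085264 ]), 'opening': 1.0001132917505524}
top 54.462948816656954 319.4154640630024 239.60022908942906 [[-0.0003227248929509908, -0.999999943263089, -9.655289755994021e-05, 0.007215677741433543], [0.9857596976030316, -0.0003343655244810969, 0.16815976564349686, -0.5228128596780415], [-0.16815978838659149, -4.0908612735413666e-05, 0.9857597495821495, -1.2559072118813366], [0.0, 0.0, 0.0, 1.0]] ['color', 'fov_y', 'cx', 'cy', 'extrinsics']
side 54.587929192022656 320.53155725895954 238.98969783716942 [[-0.9985279414326212, -0.054238957035108275, -0.0002927764952140844, 0.5312265152501454], [0.0351583028191213, -0.6513484706008424, 0.7579637613955057, -0.07628456829108506], [-0.04130186341088541, 0.7568377008221034, 0.6522965971803788, -0.9992807743675837], [0.0, 0.0, 0.0, 1.0]] ['color', 'fov_y', 'cx', 'cy', 'extrinsics']
```

View pics/top0.png

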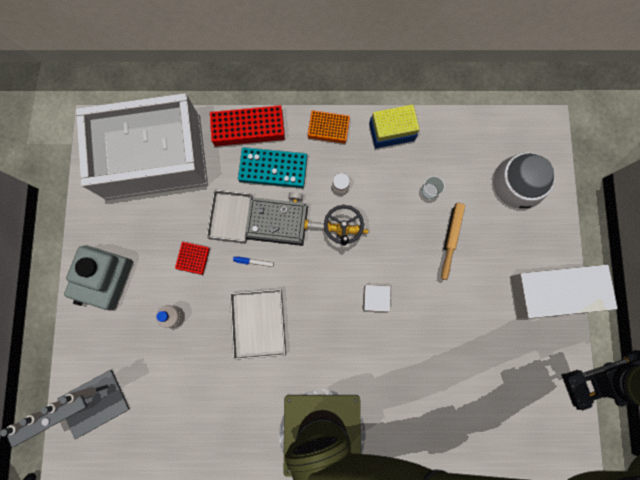

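View pics/side0.png

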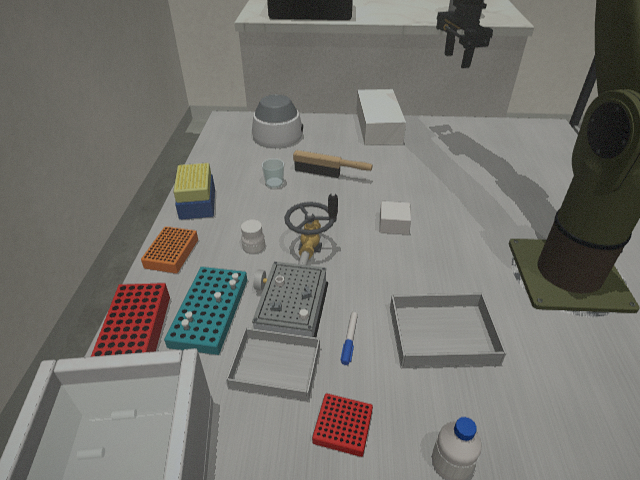

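The top view shows the brush at about (453,240), handle towards the robot. The manifold deck spans about (248–306, 197–244), the small tray is at (230,217) and the wheel at (344,226), with its handle near (343,240). Next I'll enlarge the manifold and the brush.

```bash
cat > h.py <<'E'
import numpy as np,pickle
def K(s):
    return 240/np.tan(np.radians(s['fov_y']/2))
def w2p(s,P):
    P=np.atleast_2d(P);c=P@s['extrinsics'][:3,:3].T+s['extrinsics'][:3,3];f=K(s)
    return np.c_[s['cx']+f*c[:,0]/-c[:,2], s['cy']-f*c[:,1]/-c[:,2]]
def p2w(s,uv,z):
    uv=np.atleast_2d(uv).astype(float);E=np.array(s['extrinsics']);f=K(s);R=E[:3,:3];C=-R.T@E[:3,3]
    d=np.c_[(uv[:,0]-s['cx'])/f,-(uv[:,1]-s['cy'])/f,-np.ones(len(uv))]@R
    return C+d*((z-C[2])/d[:,2])[:,None]
E
python3 - <<'E'
import cv2,pickle,numpy as np
t=pickle.load(open('top0.pkl','rb'))['color'][:,:,::-1];s=pickle.load(open('side0.pkl','rb'))['color'][:,:,::-1]
def crop(i,x0,y0,w,h,k):
    c=cv2.resize(i[y0:y0+h,x0:x0+w],None,fx=k,fy=k,interpolation=cv2.INTER_CUBIC)
    for g in range((x0//10+1)*10,x0+w,10):
        cv2.line(c,((g-x0)*k,0),((g-x0)*k,6 if g%50 else 14),(0,0,255),1)
    for g in range((y0//10+1)*10,y0+h,10):
        cv2.line(c,(0,(g-y0)*k),(6 if g%50 else 14,(g-y0)*k),(0,0,255),1)
    return c
a=crop(t,205,180,175,75,4); # 700x300
b=crop(t,435,195,40,95,3)   #120x285
c=crop(s,220,180,130,150,2)
im=np.full((600,800,3),0,np.uint8);im[:300,:700]=a
im[305:590,:120]=b
im[300:600,130:390]=c
d=crop(s,250,255,85,70,4); d=crop(s,248,258,82,60,5); im[300:600,390:800]=d
cv2.imwrite('pics/crop0.png',im)
E
```

```text
(no output)
```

View pics/crop0.png

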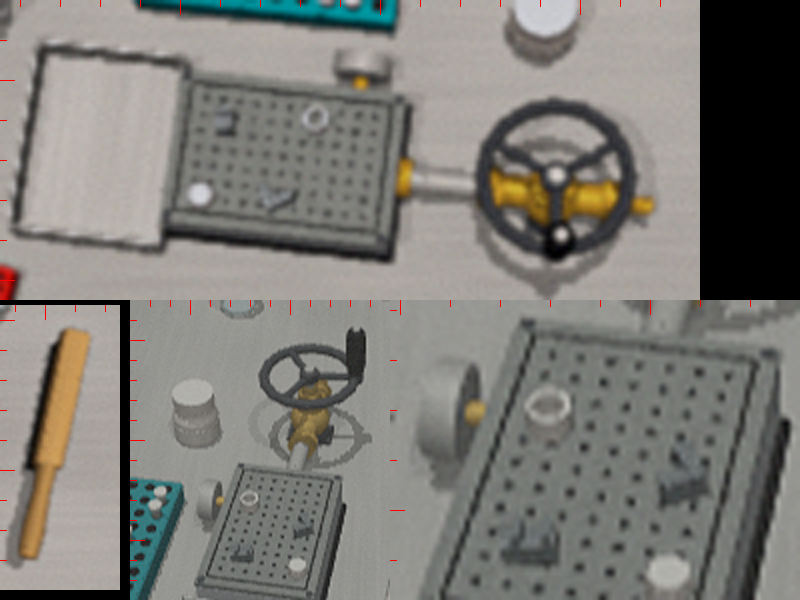

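Run:
```python
from h import *
np.set_printoptions(precision=4,suppress=True)
s=pickle.load(open('top0.pkl','rb'))
D=p2w(s,[(252.5,198.3),(307,204.5),(302,240.8),(246.8,236.3)],.05)
print(D,np.linalg.norm(D-np.roll(D,1,0),axis=1))
ref=np.array([(55,80),(55,-80),(-55,-80),(-55,80)])/1000
c=D[:,:2].mean(0);a=D[:,:2]-c
th=np.arctan2((ref[:,0]*a[:,1]-ref[:,1]*a[:,0]).sum(),(ref*a).sum())
R=np.array([[np.cos(th),-np.sin(th)],[np.sin(th),np.cos(th)]])
print('yaw',np.degrees(th),'c',c,'valve',c+R@[0,-.19])
w=p2w(s,[(343.8,224)],.09)[0];hd=p2w(s,[(344.5,238)],.149)[0];print('wheel',w,'handle',hd)
for n,p,z in [('stub',(283.8,209.3),.06),('block',(261.3,210.3),.06),('cap',(255,228.3),.06),('corner',(274.5,229.5),.06)]:
    x=p2w(s,[p],z)[0];print(n,x,(x[:2]-c)@R)
for n,p in(('w',w),('h',hd)):print(n,(p[:2]-c)@R)
B=p2w(s,[(456,203),(464.7,204.7),(455,248.7),(447.7,248.7)],.056);print(B)
f=B[:2].mean(0);b=B[2:].mean(0);d=f-b;print(np.linalg.norm(d),np.degrees(np.arctan2(d[1],d[0])))
he=p2w(s,[(445,278)],.046)[0]
d2=f-he;print(np.linalg.norm(d2),'yaw2',np.degrees(np.arctan2(d2[1],d2[0])))
u=d/np.linalg.norm(d);print('bc',(f+b)/2,'grip',(f+b)/2-u*.015)
# side check
t=pickle.load(open('side0.pkl','rb'))
print(w2p(t,[list(c+R@q)+[.05] for q in ref]), w2p(t,[list(f[:2])+[.056],list(b[:2])+[.056]]))
from scipy.spatial.transform import Rotation as Q
print(Q.from_quat([-0.69913446, -0.10555381,  0.69942227, -0.10429711]).as_matrix())
```

```text
[[0.64   0.1956 0.05  ]
 [0.622  0.0419 0.05  ]
 [0.5185 0.0554 0.05  ]
 [0.5312 0.2088 0.05  ]] [0.1096 0.1547 0.1044 0.154 ]
yaw -6.184274099680406 c [0.5779 0.1254] valve [ 0.5574 -0.0635]
wheel [ 0.5578 -0.0589  0.09  ] handle [ 0.5091 -0.0572  0.149 ]
stub [0.6058 0.1062 0.06  ] [ 0.0298 -0.0161]
block [0.6029 0.1688 0.06  ] [0.0202 0.0458]
cap [0.5519 0.1852 0.06  ] [-0.0323  0.0566]
corner [0.5485 0.1312 0.06  ] [-0.0299  0.0026]
w [-0.0001 -0.1854]
h [-0.0487 -0.189 ]
[[ 0.6246 -0.3754  0.056 ]
 [ 0.6197 -0.3995  0.056 ]
 [ 0.4953 -0.3662  0.056 ]
 [ 0.4953 -0.3461  0.056 ]]
0.1307084272107824 -13.839119583375954
0.2128711390544737 yaw2 -13.52646966411021
bc [ 0.5587 -0.3718  0.056 ] grip [ 0.5442 -0.3682  0.056 ]
[[254.3719 319.3026]
 [275.0909 259.5228]
 [327.6655 265.4837]
 [314.1991 327.0964]] [[295.4743 151.7493]
 [341.3156 158.9536]]
[[-0.0007  0.2935 -0.956 ]
 [ 0.0017 -0.956  -0.2935]
 [-1.     -0.0018  0.0001]]
```

The poses are consistent with the given sizes: deck 155 x 107 mm, wheel at own (0,-187), brush back 131 mm. The manifold yaw is about -6.2° and the brush yaw about -13.5°. Next I'll turn the tool to match the brush and go above it.

Emit:
drive_tool(
  deltas=[
    [[6.1,0,0],[0,0,0],8.8],
    [[6.1,0,0],[0,0,0],8.8],
    [[6.1,0,0],[0,0,0],8.8],
    [[6.1,0,0],[0,0,0],8.8],
    [[6.1,0,0],[0,0,0],8.8],
    [[0,0,0],[0,-2.04,-1.98],8.8],
    [[0,0,0],[0,-2.04,-1.98],8.8],
    [[0,0,0],[0,-2.04,-1.98],8.8],
    [[0,0,0],[0,-2.04,-1.98],8.8],
    [[0,0,0],[0,-2.04,-1.98],8.8],
    [[0,0,0],[0,-2.04,-1.98],8.8],
    [[0,0,0],[0,-2.04,-1.98],8.8],
  ],
  force=30,
)

```text
clock: 1.1
tool_pos: [0.3523, -0.4897, 0.2571]
eef_rot: [-0.702, 0.082, 0.702, 0.083]
contact_force: [0.4, 0.5, -0.3]
opening: 1.002
```

Emit:
drive_tool(
  deltas=[
    [[0,0,0],[0,-2.04,-1.98],8.8],
    [[0,0,0],[0,-2.04,-1.98],8.8],
    [[0,0,0],[0,-2.04,-1.98],8.8],
    [[0,0,0],[0,-2.04,-1.98],8.8],
    [[0,0,0],[0,-2.04,-1.98],8.8],
    [[0,0,0],[0,-2.04,-1.98],8.8],
    [[0,0,0],[0,-2.04,-1.98],8.8],
    [[0,0,0],[0,-2.04,-1.98],8.8],
    [[0,0,0],[2,0,0],8.8],
    [[0,0,0],[3,0,0],8.8],
    [[0,0,0],[3,0,0],8.8],
    [[0,0,0],[0,0,0],8.8],
  ],
)

```text
clock: 2.1
tool_pos: [0.5399, -0.3661, 0.1713]
eef_rot: [-0.698, 0.081, 0.706, 0.084]
contact_force: [-0.4, 1.0, -1.0]
opening: 0.998
```

```bash
cat >> h.py <<'E'
from scipy.spatial.transform import Rotation as Q
def st():
    from plant import r
    s=r.get_state();M=Q.from_quat(s['eef_rot']).as_matrix();np.set_printoptions(precision=4,suppress=True)
    print('t',round(s['clock'],2),'p',s['tool_pos'],'phi',round(np.degrees(np.arctan2(M[1,1],M[0,1])),2),'tilt',round(np.degrees(np.arccos(-M[2,0])),2),'F',s['contact_force'],'op',s['opening'],'q',s['q'])
    return s,M
def to(p):
    s,M=st();print('dxyz cm',(M.T@(np.array(p)-s['tool_pos']))*100)
E
python3 - <<'E'
from h import *
to([.5442,-.3682,.044])
from plant import r
import cv2
for n in('top','side'):
    s=r.snapshot(n);pickle.dump(s,open(n+'1.pkl','wb'))
t=pickle.load(open('top1.pkl','rb'))['color'][150:300,400:520,::-1];c=pickle.load(open('side1.pkl','rb'))['color'][110:200,270:400,::-1]
a=cv2.resize(t,None,fx=3,fy=3,interpolation=2);b=cv2.resize(c,None,fx=3,fy=3,interpolation=2)
im=np.zeros((450,760,3),np.uint8);im[:,:360]=a;im[:270,365:755]=b
cv2.imwrite('pics/c1.png',im)
E
```

```text
t 2.1 p [ 0.5399 -0.3661  0.1713] phi -103.39 tilt 0.7 F [-0.3653  1.0118 -0.9686] op 0.9977511731442149 q [ 0.5228  0.8297  0.0051  1.5468 -0.0058  0.7774 -1.2741]
dxyz cm [12.7227  0.1501 -0.6159]
```

View pics/c1.png

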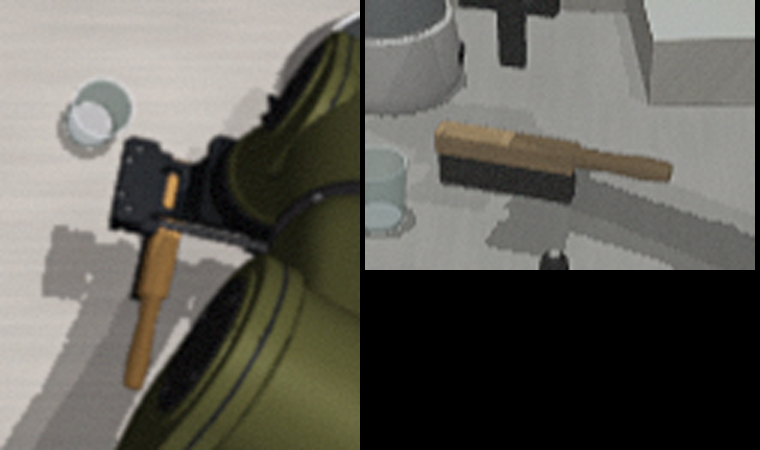

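The gripper straddles the brush back, jaws across it, and is clear of the beaker. I'll go down and grip.

Emit:
drive_tool(
  deltas=[
    [[0,0,0],[2.5,0.15,-0.3],8.8],
    [[0,0,0],[2.5,0,-0.3],8.8],
    [[0,0,0],[2.5,0,0],8.8],
    [[0,0,0],[2,0,0],8.8],
    [[0,0,0],[2,0,0],8.8],
    [[0,0,0],[1,0,0],8.8],
    [[0,0,0],[0,0,0],8.8],
    [[0,0,0],[0,0,0],4],
    [[0,0,0],[0,0,0],2],
    [[0,0,0],[0,0,0],2],
    [[0,0,0],[0,0,0],2],
    [[0,0,0],[0,0,0],2],
  ],
  force=30,
)

```text
clock: 3.2
tool_pos: [0.5493, -0.3721, 0.0534]
eef_rot: [0.703, -0.083, -0.702, -0.082]
contact_force: [-0.1, 0.5, -0.3]
opening: 0.647
```

Emit:
drive_tool(
  deltas=[
    [[0,0,0],[0,0,0],2],
    [[0,0,0],[0,0,0],2],
    [[0,0,0],[0,0,0],2],
    [[0,0,0],[0,0,0],2],
  ],
)

```text
clock: 3.53
tool_pos: [0.5489, -0.3717, 0.0524]
eef_rot: [0.702, -0.083, -0.702, -0.083]
contact_force: [-0.4, -0.1, 0.3]
opening: 0.341
```

```bash
python3 -c "
from h import *
st()"
```

```text
t 3.53 p [ 0.5489 -0.3717  0.0524] phi -103.44 tilt 0.0 F [-0.3804 -0.0893  0.3067] op 0.34117815413379066 q [ 0.5252  1.0029  0.001   1.5678 -0.0016  0.5708 -1.2782]
```

Emit:
drive_tool(
  deltas=[
    [[0,0,0],[0.7,0,0.4],3.6],
    [[0,0,0],[0,0,0],3.6],
    [[0,0,0],[0,0,0],2],
    [[0,0,0],[0,0,0],2],
    [[0,0,0],[0,0,0],2],
    [[0,0,0],[0,0,0],2],
    [[0,0,0],[0,0,0],2],
  ],
  force=40,
)

```text
clock: 4.12
tool_pos: [0.545, -0.3708, 0.0454]
eef_rot: [0.702, -0.083, -0.702, -0.083]
contact_force: [-0.1, -0.3, -1.4]
opening: 0.294
```

```bash
python3 -c "
from h import *
st()"
```

```text
t 4.12 p [ 0.545  -0.3708  0.0454] phi -103.43 tilt 0.01 F [-0.1214 -0.2714 -1.4266] op 0.2939583579976691 q [ 0.5272  1.01    0.0005  1.5808 -0.0007  0.5508 -1.2772]
```

Gripped: the opening is 26 mm. Now lift, align with the manifold and carry the brush over above the valve.

Emit:
drive_tool(
  deltas=[
    [[0,0,0],[-1.5,0,0],2],
    [[0,0,0],[-3.2,0,0],2],
    [[0,0,0],[-3.2,0,0],2],
    [[0,0,0],[-3.2,0,0],2],
    [[0,0,0],[-3.2,0,0],2],
    [[0,0,0],[-3.2,0,0],2],
    [[0,0,0],[-1.0,0,0],2],
    [[-3.6,0,0],[0,-1,0],2],
    [[-3.6,0,0],[0,-2,0.2],2],
    [[0,0,0],[0,-2.5,0.2],2],
    [[0,0,0],[0,-2.5,0.2],2],
    [[0,0,0],[0,-2.5,0.2],2],
  ],
)

```text
clock: 5.12
tool_pos: [0.5504, -0.2647, 0.2304]
eef_rot: [-0.706, 0.039, 0.706, 0.039]
contact_force: [0.3, 0.7, -1.5]
opening: 0.289
```

Emit:
drive_tool(
  deltas=[
    [[0,0,0],[0,-2.5,0.2],2],
    [[0,0,0],[0,-2.5,0.2],2],
    [[0,0,0],[0,-2.5,0.2],2],
    [[0,0,0],[0,-2.5,0.2],2],
    [[0,0,0],[0,-2.5,0.2],2],
    [[0,0,0],[0,-2.5,0.2],2],
    [[0,0,0],[0,-2.5,0.2],2],
    [[0,0,0],[0,-2.5,0.2],2],
    [[0,0,0],[0,-2.5,0.2],2],
    [[0,0,0],[0,-2.5,0.2],2],
    [[0,0,0],[0,-2.5,0.2],2],
    [[0,0,0],[0,-2.5,0.2],2],
  ],
)

```text
clock: 6.12
tool_pos: [0.5592, 0.0362, 0.2304]
eef_rot: [-0.706, 0.039, 0.706, 0.038]
contact_force: [-0.0, 0.3, -0.5]
opening: 0.293
```

Emit:
drive_tool(
  deltas=[
    [[0,0,0],[0,-2.5,0.2],2],
    [[0,0,0],[0,-2,0.2],2],
    [[0,0,0],[0,0,0],2],
    [[0,0,0],[0,0,0],2],
    [[0,0,0],[0,0,0],2],
  ],
)

```text
clock: 6.53
tool_pos: [0.5603, 0.0788, 0.2304]
eef_rot: [-0.706, 0.039, 0.706, 0.038]
contact_force: [0.6, -0.9, -1.7]
opening: 0.294
```

Run:
```python
from h import *
to([.5567,.0799,.0974])
from plant import r
import cv2
for n in('top','side'):
    s=r.snapshot(n);pickle.dump(s,open(n+'2.pkl','wb'))
t=pickle.load(open('top2.pkl','rb'))['color'][170:290,200:360,::-1];c=pickle.load(open('side2.pkl','rb'))['color'][120:350,210:370,::-1]
im=np.zeros((480,800,3),np.uint8);im[:360,:480]=cv2.resize(t,None,fx=3,fy=3,interpolation=2);im[:460,480:800]=cv2.resize(c,None,fx=2,fy=2,interpolation=2)
cv2.imwrite('pics/c2.png',im)
```

```text
t 6.53 p [0.5603 0.0788 0.2304] phi -96.3 tilt 0.08 F [ 0.5649 -0.8918 -1.6864] op 0.2944765289672127 q [-0.2462  0.6438  0.0408  1.7838 -0.0354  0.7154 -1.8675]
dxyz cm [13.2988 -0.0917  0.3695]
```

View pics/c2.png

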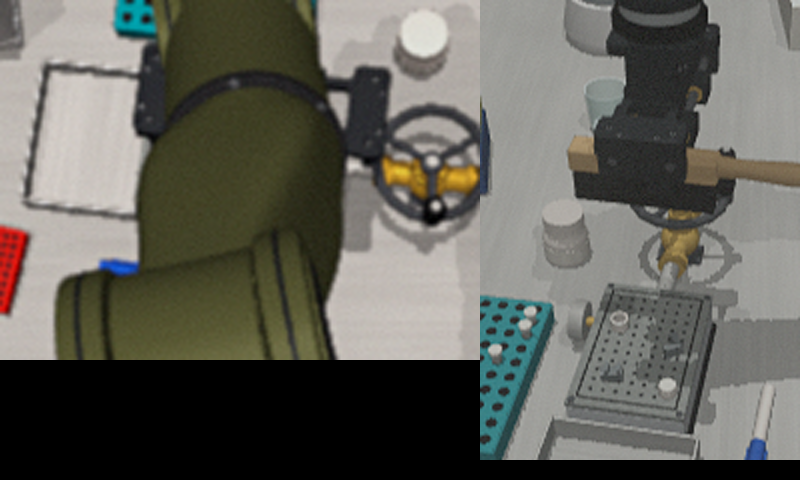

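Emit:
drive_tool(
  deltas=[
    [[0,0,0],[2.5,-0.05,0.2],2],
    [[0,0,0],[3,-0.05,0.2],2],
    [[0,0,0],[3,0,0],2],
    [[0,0,0],[2.5,0,0],2],
    [[0,0,0],[1.2,0,0],2],
    [[0,0,0],[0.6,0,0],2],
    [[0,0,0],[0,0,0],2],
    [[0,0,0],[0,0,0],2],
    [[0,0,0],[0,0,0],2],
  ],
)

```text
clock: 7.38
tool_pos: [0.5578, 0.0815, 0.1038]
eef_rot: [0.707, -0.038, -0.705, -0.039]
contact_force: [0.3, -0.1, -1.4]
opening: 0.29
```

Run:
```python
from h import *
to([.5567,.0799,.0974])
```

```text
t 7.38 p [0.5578 0.0815 0.1038] phi -96.26 tilt 0.16 F [ 0.2946 -0.1395 -1.3882] op 0.29004717431783705 q [-0.2401  0.8362  0.0224  1.8786 -0.0396  0.4245 -1.8691]
dxyz cm [0.6412 0.1714 0.0984]
```

Emit:
drive_tool(
  deltas=[
    [[0,0,0],[0.3,0,0],2],
    [[0,0,0],[0.3,0,0],2],
    [[0,0,0],[0,0,0],2],
    [[0,0,0],[0,0,0],2],
  ],
)

```text
clock: 7.72
tool_pos: [0.5567, 0.0816, 0.0965]
eef_rot: [0.706, -0.038, -0.706, -0.038]
contact_force: [-0.2, 0.3, -0.9]
opening: 0.292
```

Emit:
drive_tool(
  deltas=[
    [[0,0,0],[0,-0.4,0],2],
    [[0,0,0],[0,-0.7,0],2],
    [[0,0,0],[0,-0.7,0],2],
    [[0,0,0],[0,-0.7,0],2],
    [[0,0,0],[0,-0.7,0],2],
    [[0,0,0],[0,-0.7,0],2],
    [[0,0,0],[0,-0.7,0],2],
    [[0,0,0],[0,-0.7,0],2],
    [[0,0,0],[0,-0.7,0],2],
    [[0,0,0],[0,-0.7,0],2],
    [[0,0,0],[0,-0.7,0],2],
    [[0,0,0],[0,0,0],2],
  ],
)

```text
clock: 8.72
tool_pos: [0.5648, 0.1576, 0.0964]
eef_rot: [0.706, -0.037, -0.706, -0.038]
contact_force: [0.1, -0.1, -1.2]
opening: 0.29
```

Run:
```python
from h import *
_,M=st()
c=np.array([.577,.128]);th=np.radians(-6.2);R=np.array([[np.cos(th),-np.sin(th)],[np.sin(th),np.cos(th)]])
print((_['tool_pos'][:2]-c)@R)
from plant import r
import cv2
s=r.snapshot('side')
cv2.imwrite('pics/c3.png',cv2.resize(s['color'][230:410,200:380,::-1],None,fx=3,fy=3,interpolation=2))
```

```text
t 8.72 p [0.5648 0.1576 0.0964] phi -96.1 tilt 0.1 F [ 0.1329 -0.0935 -1.2389] op 0.2902484303700864 q [-0.3734  0.8679  0.0409  1.8102 -0.0728  0.464  -1.9592]
[-0.0153  0.0282]
```

View pics/c3.png

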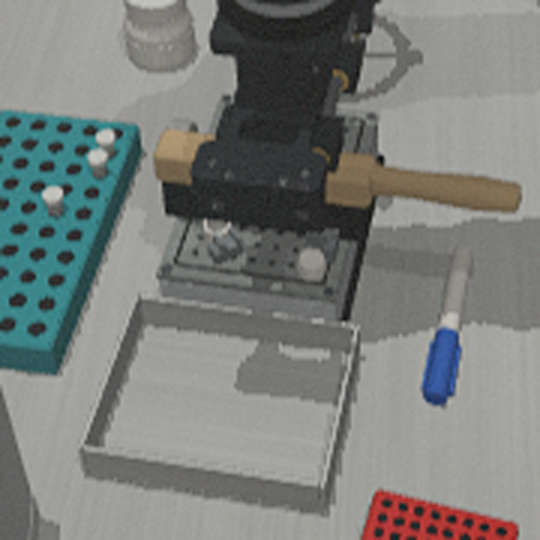

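The brush is collecting: stub and block are at (220,240) and the cap at (312,262). The corner is hidden close to the bristles. I'll sweep on over the edge.

Emit:
drive_tool(
  deltas=[
    [[0,0,0],[0,-0.5,0],2],
    [[0,0,0],[0,-0.7,0],2],
    [[0,0,0],[0,-0.7,0],2],
    [[0,0,0],[0,-0.7,0],2],
    [[0,0,0],[0,-0.7,0],2],
    [[0,0,0],[0,-0.7,0],2],
    [[0,0,0],[0,-0.7,0],2],
    [[0,0,0],[0,-0.7,0],2],
    [[0,0,0],[0,-0.7,0],2],
    [[0,0,0],[0,-0.7,0],2],
    [[0,0,0],[0,-0.7,0],2],
    [[0,0,0],[0,-0.7,0],2],
  ],
)

```text
clock: 9.77
tool_pos: [0.5737, 0.2374, 0.0964]
eef_rot: [0.706, -0.038, -0.706, -0.038]
contact_force: [-0.2, 0.3, -1.0]
opening: 0.291
```

Emit:
drive_tool(
  deltas=[
    [[0,0,0],[0,-0.5,0],2],
    [[0,0,0],[0,-0.5,0],2],
    [[0,0,0],[0,0,0],2],
    [[0,0,0],[0,0,0],2],
    [[0,0,0],[-2,0,0],2],
    [[0,0,0],[-3,0,0],2],
    [[0,0,0],[-3,0,0],2],
    [[0,0,0],[-3,1,0],2],
    [[0,0,0],[-2,3,0],2],
    [[0,0,0],[0,3,0],2],
    [[0,0,0],[0,3,0],2],
    [[0,0,0],[0,3,0],2],
  ],
)

```text
clock: 10.77
tool_pos: [0.5603, 0.1153, 0.2271]
eef_rot: [0.706, -0.039, -0.706, -0.039]
contact_force: [0.5, -0.4, -1.4]
opening: 0.289
```

Run:
```python
from h import *
st()
from plant import r
import cv2
s=r.snapshot('side');t=r.snapshot('top')
im=np.zeros((540,790,3),np.uint8);im[:,:480]=cv2.resize(s['color'][230:410,210:370,::-1],None,fx=3,fy=3,interpolation=2)
im[:300,490:]=cv2.resize(t['color'][180:280,200:300,::-1],None,fx=3,fy=3,interpolation=2)
cv2.imwrite('pics/c4.png',im)
```

```text
t 10.77 p [0.5603 0.1153 0.2271] phi -96.28 tilt 0.06 F [ 0.5025 -0.4466 -1.3617] op 0.28877762947875246 q [-0.3285  0.6565  0.0752  1.7709 -0.0688  0.716  -1.8973]
```

View pics/c4.png

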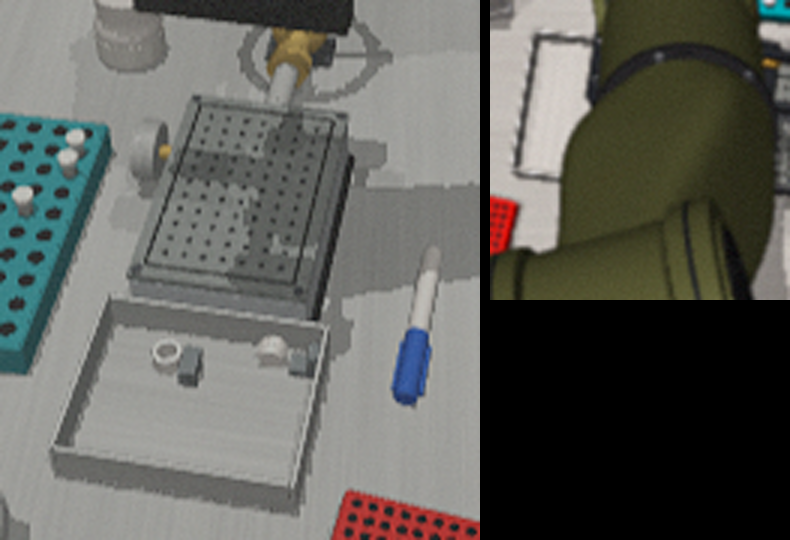

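All four scraps lie in the tray and the deck is empty. Now I'll carry the brush back to its spot.

Emit:
drive_tool(
  deltas=[
    [[0,0,0],[0,1.5,-0.2],2],
    [[0,0,0],[0,2.5,-0.2],2],
    [[0,0,0],[0,2.5,-0.2],2],
    [[0,0,0],[0,2.5,-0.2],2],
    [[0,0,0],[0,2.5,-0.2],2],
    [[0,0,0],[0,2.5,-0.2],2],
    [[0,0,0],[0,2.5,-0.2],2],
    [[0,0,0],[0,2.5,-0.2],2],
    [[0,0,0],[0,2.5,-0.2],2],
    [[0,0,0],[0,2.5,-0.2],2],
    [[0,0,0],[0,2.5,-0.2],2],
    [[0,0,0],[0,2.5,-0.2],2],
  ],
)

```text
clock: 11.87
tool_pos: [0.5526, -0.1747, 0.2264]
eef_rot: [-0.706, 0.039, 0.706, 0.039]
contact_force: [0.2, 0.2, -0.4]
opening: 0.291
```

Emit:
drive_tool(
  deltas=[
    [[0,0,0],[0,2.5,-0.2],2],
    [[0,0,0],[0,2.5,-0.2],2],
    [[0,0,0],[0,2.5,-0.2],2],
    [[0,0,0],[0,2.5,-0.2],2],
    [[0,0,0],[0,2.5,-0.2],2],
    [[0,0,0],[0,2.5,-0.2],2],
    [[0,0,0],[0,2.5,-0.2],2],
    [[3.6,0,0],[1,2,-0.2],2],
    [[3.6,0,0],[3,0,0],2],
    [[0,0,0],[3,0,0],2],
    [[0,0,0],[3,0,0],2],
    [[0,0,0],[0,0,0],2],
  ],
)

```text
clock: 12.87
tool_pos: [0.5439, -0.3665, 0.1203]
eef_rot: [-0.698, 0.081, 0.706, 0.085]
contact_force: [-0.3, 1.1, -0.9]
opening: 0.294
```

Run:
```python
from h import *
to([.545,-.3708,.0454])
```

```text
t 12.87 p [ 0.5439 -0.3665  0.1203] phi -103.44 tilt 0.69 F [-0.3397  1.1266 -0.9174] op 0.2939842589918253 q [ 0.5106  0.9023  0.0236  1.5635 -0.03    0.6882 -1.2568]
dxyz cm [ 7.4897  0.4236 -0.29  ]
```

Emit:
drive_tool(
  deltas=[
    [[0,0,0],[2,0.2,0],2],
    [[0,0,0],[2,0.2,0],2],
    [[0,0,0],[1.5,0,0],2],
    [[0,0,0],[0.5,0,0],2],
    [[0,0,0],[0,0,0],2],
    [[0,0,0],[0,0,0],2],
    [[0,0,0],[0,0,0],2],
  ],
)

```text
clock: 13.45
tool_pos: [0.5477, -0.3734, 0.0679]
eef_rot: [0.703, -0.083, -0.701, -0.082]
contact_force: [1.3, 0.0, -1.8]
opening: 0.29
```

Run:
```python
from h import *
to([.545,-.3708,.0454])
```

```text
t 13.45 p [ 0.5477 -0.3734  0.0679] phi -103.43 tilt 0.14 F [ 1.3023  0.0491 -1.7778] op 0.2900733903898679 q [ 0.5188  0.9798  0.0192  1.5694 -0.0285  0.5902 -1.252 ]
dxyz cm [ 2.2476 -0.1932  0.3297]
```

Emit:
drive_tool(
  deltas=[
    [[0,0,0],[1,0,0],2],
    [[0,0,0],[0.8,0,0],2],
    [[0,0,0],[0.2,0,0],2],
    [[0,0,0],[0.1,0,0],2],
    [[0,0,0],[0,0,0],2],
    [[0,0,0],[0,0,0],2],
  ],
)

```text
clock: 13.95
tool_pos: [0.5469, -0.3731, 0.0454]
eef_rot: [0.702, -0.083, -0.702, -0.083]
contact_force: [0.1, -0.8, -0.8]
opening: 0.29
```

Run:
```python
from h import *
to([.545,-.3708,.0454])
```

```text
t 13.95 p [ 0.5469 -0.3731  0.0454] phi -103.44 tilt 0.02 F [ 0.0873 -0.7827 -0.7865] op 0.29048602286405983 q [ 0.5198  1.0131  0.0177  1.5721 -0.0283  0.5563 -1.2521]
dxyz cm [-0.0048 -0.179   0.2366]
```

Emit:
drive_tool(
  deltas=[
    [[0,0,0],[0,0,0],8.8],
    [[0,0,0],[0,0,0],8.8],
    [[0,0,0],[0,0,0],8.8],
    [[0,0,0],[0,0,0],8.8],
    [[0,0,0],[0,0,0],8.8],
    [[0,0,0],[-1,0,0],8.8],
    [[0,0,0],[-3,0,0],8.8],
    [[0,0,0],[-3,0,0],8.8],
    [[0,0,0],[-3,0,0],8.8],
    [[0,0,0],[-3,0,0],8.8],
    [[0,0,0],[-3,0,0],8.8],
    [[0,0,0],[-2,0,0],8.8],
  ],
)

```text
clock: 14.95
tool_pos: [0.5476, -0.3737, 0.2296]
eef_rot: [0.704, -0.084, -0.701, -0.082]
contact_force: [-0.1, 0.1, -0.2]
opening: 1.001
```

Emit:
drive_tool(
  deltas=[
    [[0,0,0],[0,-1.5,0.5],8.8],
    [[0,0,0],[0,-2.5,0.9],8.8],
    [[0,0,0],[0,-2.5,0.9],8.8],
    [[0,0,0],[0,-2.5,0.9],8.8],
    [[0,0,0],[0,-2.5,0.9],8.8],
    [[0,0,0],[0,-2.5,0.9],8.8],
    [[0,0,0],[0,-2.5,0.9],8.8],
    [[0,0,0],[0,-2.5,0.9],8.8],
    [[0,0,0],[0,-2.5,0.9],8.8],
    [[0,0,0],[0,-2.5,0.9],8.8],
    [[0,0,0],[0,-2.5,0.9],8.8],
    [[0,0,0],[0,-3.0,1.4],8.8],
  ],
)

```text
clock: 15.95
tool_pos: [0.5098, -0.0607, 0.2264]
eef_rot: [0.703, -0.084, -0.701, -0.083]
contact_force: [1.0, -0.8, 0.0]
opening: 0.999
```

Emit:
drive_tool(
  deltas=[
    [[0,0,0],[0,0,0],8.8],
    [[0,0,0],[0,0,0],8.8],
  ],
)

```text
clock: 16.12
tool_pos: [0.5093, -0.0584, 0.2262]
eef_rot: [0.703, -0.081, -0.702, -0.081]
contact_force: [0.3, -0.6, -0.2]
opening: 0.999
```

Run:
```python
from h import *
to([.509,-.059,.125])
from plant import r
import cv2
s=r.snapshot('side');t=r.snapshot('top')
im=np.zeros((460,800,3),np.uint8);im[:,:480]=cv2.resize(s['color'][110:340,230:470,::-1],None,fx=2,fy=2,interpolation=2)
im[:390,490:790]=cv2.resize(t['color'][170:300,380:480,::-1],None,fx=3,fy=3,interpolation=2)
cv2.imwrite('pics/c5.png',im)
```

```text
t 16.12 p [ 0.5093 -0.0584  0.2262] phi -103.17 tilt 0.06 F [ 0.2879 -0.5503 -0.1918] op 0.9994960715095115 q [-0.0206  0.5898  0.0723  1.9446 -0.0719  0.6091 -1.7023]
dxyz cm [10.1159  0.074   0.0168]
```

View pics/c5.png

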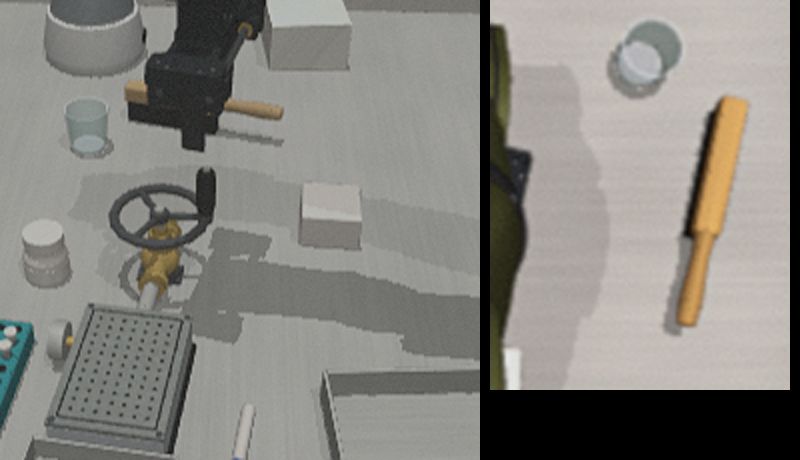

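Run:
```python
from h import *
t=pickle.load(open('side0.pkl','rb'))
print(w2p(t,[[.509,-.058,.149],[.509,-.058,.092],[.5575,-.06,.086]]))
```

```text
[[333.07457478 194.58279967]
 [332.61788886 216.23783622]
 [310.3137997  217.11295697]]
```

Emit:
drive_tool(
  deltas=[
    [[0,0,0],[2,0,0],8.8],
    [[0,0,0],[2,0,0],8.8],
    [[0,0,0],[0.5,0,0],8.8],
    [[0,0,0],[0,0,0],8.8],
  ],
)

```text
clock: 16.55
tool_pos: [0.5085, -0.0621, 0.1794]
eef_rot: [-0.701, 0.084, 0.703, 0.083]
contact_force: [0.5, 0.5, 0.1]
opening: 0.997
```

Emit:
drive_tool(
  deltas=[
    [[0,0,0],[2,0,0],8.8],
    [[0,0,0],[2,0,0],8.8],
    [[0,0,0],[1.1,0,0],8.8],
    [[0,0,0],[0,0,0],8.8],
    [[0,0,0],[0,0,0],1.5],
    [[0,0,0],[0,0,0],1.5],
    [[0,0,0],[0,0,0],1.5],
    [[0,0,0],[0,0,0],1.5],
    [[0,0,0],[0,0,0],1.5],
    [[0,0,0],[0,0,0],1.5],
    [[0,0,0],[0,0,0],1.5],
    [[0,0,0],[0,0,0],1.5],
  ],
  force=20,
)

```text
clock: 17.55
tool_pos: [0.5093, -0.0607, 0.1295]
eef_rot: [0.702, -0.083, -0.702, -0.083]
contact_force: [-1.0, -0.1, -0.0]
opening: 0.418
```

Emit:
drive_tool(
  deltas=[
    [[0,0,0],[0,0,0],1.5],
    [[0,0,0],[0,0,0],1.5],
    [[0,0,0],[0,0,0],1.5],
    [[0,0,0],[0,0,0],1.5],
  ],
)

```text
clock: 17.88
tool_pos: [0.5095, -0.0603, 0.1294]
eef_rot: [0.702, -0.082, -0.702, -0.083]
contact_force: [-0.9, 1.4, 0.2]
opening: 0.23
```

Run:
```python
from h import *
st()
```

```text
t 17.88 p [ 0.5095 -0.0603  0.1294] phi -103.41 tilt 0.03 F [-0.949   1.4394  0.1613] op 0.22973739859420142 q [ 0.0012  0.7549  0.0443  2.0172 -0.0851  0.3711 -1.692 ]
```

```bash
cat >> h.py <<'E'
def arc(a0,step,n,phi,r=.05,start=None):
    p=np.radians(phi);y=np.array([np.cos(p),np.sin(p)]);z=np.array([y[1],-y[0]])
    o=[]
    for i in range(n):
        a,b=np.radians(a0+i*step),np.radians(a0+(i+1)*step)
        d=r*100*np.array([np.cos(b)-np.cos(a),np.sin(b)-np.sin(a)]);o.append([0,round(float(d@y),2),round(float(d@z),2)])
    print(o)
E
python3 -c "
from h import *
arc(180,-15,12,-103.4)"
```

```text
[[0, -1.3, 0.13], [0, -1.29, -0.21], [0, -1.19, -0.53], [0, -1.01, -0.82], [0, -0.77, -1.06], [0, -0.47, -1.22], [0, -0.13, -1.3], [0, 0.21, -1.29], [0, 0.53, -1.19], [0, 0.82, -1.01], [0, 1.06, -0.77], [0, 1.22, -0.47]]
```

Emit:
drive_tool(
  deltas=[
    [[0,0,0],[0,-1.3,0.13],1.5],
    [[0,0,0],[0,-1.29,-0.21],1.5],
    [[0,0,0],[0,-1.19,-0.53],1.5],
    [[0,0,0],[0,0,0],1.5],
  ],
)

```text
clock: 18.22
tool_pos: [0.5251, -0.0227, 0.1294]
eef_rot: [0.703, -0.081, -0.702, -0.082]
contact_force: [-1.4, 4.4, 2.4]
opening: 0.227
```

Emit:
drive_tool(
  deltas=[
    [[0,0,0],[0,-1.01,-0.82],1.5],
    [[0,0,0],[0,-0.77,-1.06],1.5],
    [[0,0,0],[0,-0.47,-1.22],1.5],
    [[0,0,0],[0,0,0],1.5],
  ],
)

```text
clock: 18.55
tool_pos: [0.562, -0.0091, 0.1294]
eef_rot: [0.704, -0.081, -0.701, -0.083]
contact_force: [2.5, 3.0, 0.5]
opening: 0.231
```

Emit:
drive_tool(
  deltas=[
    [[0,0,0],[0,-0.13,-1.3],1.5],
    [[0,0,0],[0,0.21,-1.29],1.5],
    [[0,0,0],[0,0.53,-1.19],1.5],
    [[0,0,0],[0,0,0],1.5],
    [[0,0,0],[0,0,0],1.5],
  ],
)

```text
clock: 18.97
tool_pos: [0.5968, -0.0259, 0.1295]
eef_rot: [0.704, -0.083, -0.7, -0.083]
contact_force: [4.9, 0.4, -2.6]
opening: 0.228
```

Run:
```python
from h import *
st()
```

```text
t 18.97 p [ 0.5968 -0.0259  0.1295] phi -103.48 tilt 0.3 F [ 4.8587  0.4067 -2.5513] op 0.22832586232384583 q [-0.075   0.8252  0.0721  1.7685 -0.1013  0.5463 -1.7458]
```

Emit:
drive_tool(
  deltas=[
    [[0,0,0],[0,0.82,-1.01],1.5],
    [[0,0,0],[0,1.06,-0.77],1.5],
    [[0,0,0],[0,0.61,-0.24],1.5],
    [[0,0,0],[0,0,0],1.5],
    [[0,0,0],[0,0,0],1.5],
  ],
)

```text
clock: 19.38
tool_pos: [0.6092, -0.0562, 0.1295]
eef_rot: [0.703, -0.084, -0.701, -0.083]
contact_force: [4.6, -2.1, -3.7]
opening: 0.23
```

Emit:
drive_tool(
  deltas=[
    [[0,0,0],[0,0.3,-0.1],1.5],
    [[0,0,0],[0,0.3,-0.1],1.5],
    [[0,0,0],[0,0,0],1.5],
    [[0,0,0],[0,0,0],1.5],
  ],
)

```text
clock: 19.72
tool_pos: [0.6093, -0.0603, 0.1295]
eef_rot: [0.702, -0.082, -0.702, -0.083]
contact_force: [4.7, 1.6, -2.4]
opening: 0.233
```

Run:
```python
from h import *
s,_=st()
P=np.array([[.5095,-.0603],[.5251,-.0227],[.562,-.0091],[.5968,-.0259],s['tool_pos'][:2]])
A=np.c_[2*P,np.ones(5)];x=np.linalg.lstsq(A,(P**2).sum(1),rcond=None)[0];print(x[:2],np.sqrt(x[2]+x[:2]@x[:2]))
for C in (x[:2],[.5575,-.060]):
    print(np.degrees(np.arctan2(*(P-C).T[::-1])),np.linalg.norm(P-C,axis=1))
```

```text
t 19.72 p [ 0.6093 -0.0603  0.1295] phi -103.41 tilt 0.03 F [ 4.7064  1.6063 -2.4275] op 0.23259922736216393 q [-0.0132  0.8409  0.0658  1.7165 -0.089   0.5866 -1.7001]
[ 0.5594 -0.059 ] 0.04993498163419642
[-178.4832  133.4061   87.0321   41.5017   -1.4958] [0.0499 0.0499 0.0499 0.0499 0.0499]
[-179.6419  130.9786   84.9477   40.9477   -0.3118] [0.048  0.0494 0.0511 0.052  0.0518]
```

Emit:
drive_tool(
  deltas=[
    [[0,0,0],[0,0.3,-0.05],1.5],
    [[0,0,0],[0,0.2,-0.03],1.5],
    [[0,0,0],[0,0,0],1.5],
    [[0,0,0],[0,0,0],1.5],
  ],
)

```text
clock: 20.05
tool_pos: [0.609, -0.0649, 0.1295]
eef_rot: [0.702, -0.082, -0.702, -0.083]
contact_force: [4.0, 3.3, -1.0]
opening: 0.23
```

Emit:
drive_tool(
  deltas=[
    [[0,0,0],[0,0.3,-0.02],1.5],
    [[0,0,0],[0,0.2,0],1.5],
    [[0,0,0],[0,0,0],1.5],
    [[0,0,0],[0,0,0],1.5],
  ],
)

```text
clock: 20.38
tool_pos: [0.6089, -0.0653, 0.1295]
eef_rot: [0.703, -0.079, -0.702, -0.084]
contact_force: [6.0, 9.9, -1.0]
opening: 0.233
```

```bash
cat >> h.py <<'E'
def ang():
    s,_=st();d=s['tool_pos'][:2]-[.5594,-.0590];print('ang',np.degrees(np.arctan2(d[1],d[0])),np.linalg.norm(d))
E
python3 -c "
from h import *
ang()"
```

```text
t 20.38 p [ 0.6089 -0.0653  0.1295] phi -103.22 tilt 0.39 F [ 5.9931  9.9108 -1.0279] op 0.2331289203406196 q [ 0.0029  0.8404  0.0571  1.7164 -0.0889  0.5859 -1.6864]
ang -7.1961238075439065 0.04992529349581128
```

Emit:
drive_tool(
  deltas=[
    [[0,0,0],[0,0.3,0],1.5],
    [[0,0,0],[0,0.2,0],1.5],
    [[0,0,0],[0,0,0],1.5],
    [[0,0,0],[0,0,0],1.5],
    [[0,0,0],[0,0,0],1.5],
  ],
)

```text
clock: 20.8
tool_pos: [0.6089, -0.0656, 0.1295]
eef_rot: [0.703, -0.076, -0.702, -0.085]
contact_force: [6.6, 17.4, -1.5]
opening: 0.231
```

```bash
python3 -c "
from h import *
ang()
arc(-7,15,12,-103.4);arc(173,15,12,-103.4)"
```

```text
t 20.8 p [ 0.6089 -0.0656  0.1295] phi -103.03 tilt 0.7 F [ 6.6369 17.3588 -1.5104] op 0.23087533900383156 q [ 0.0098  0.8397  0.0505  1.7173 -0.0899  0.5843 -1.6798]
ang -7.56591089937179 0.0498917973798435
[[0, -1.27, 0.31], [0, -1.14, 0.63], [0, -0.94, 0.91], [0, -0.67, 1.12], [0, -0.36, 1.25], [0, -0.03, 1.31], [0, 0.31, 1.27], [0, 0.63, 1.14], [0, 0.91, 0.94], [0, 1.12, 0.67], [0, 1.25, 0.36], [0, 1.31, 0.03]]
[[0, 1.27, -0.31], [0, 1.14, -0.63], [0, 0.94, -0.91], [0, 0.67, -1.12], [0, 0.36, -1.25], [0, 0.03, -1.31], [0, -0.31, -1.27], [0, -0.63, -1.14], [0, -0.91, -0.94], [0, -1.12, -0.67], [0, -1.25, -0.36], [0, -1.31, -0.03]]
```

The stop has been reached: the wheel holds at -7° while the force climbs to 17 N, and the geometry predicts -6.2°. Now I'll back off anticlockwise.

Emit:
drive_tool(
  deltas=[
    [[0,0,0],[0,-0.8,0],1.5],
    [[0,0,0],[0,-1.27,0.31],1.5],
    [[0,0,0],[0,-1.14,0.63],1.5],
    [[0,0,0],[0,-0.94,0.91],1.5],
    [[0,0,0],[0,-0.67,1.12],1.5],
    [[0,0,0],[0,-0.36,1.25],1.5],
    [[0,0,0],[0,-0.03,1.31],1.5],
    [[0,0,0],[0,0,0],1.5],
    [[0,0,0],[0,0,0],1.5],
  ],
)

```text
clock: 21.55
tool_pos: [0.5621, -0.0092, 0.1294]
eef_rot: [-0.7, 0.081, 0.704, 0.083]
contact_force: [-1.7, 8.0, 4.0]
opening: 0.228
```

```bash
python3 -c "
from h import *
ang()"
```

```text
t 21.55 p [ 0.5621 -0.0092  0.1294] phi -103.31 tilt 0.35 F [-1.6593  7.957   4.0005] op 0.2281312809913003 q [-0.1031  0.7963  0.067   1.8663 -0.1088  0.4879 -1.7629]
ang 86.85434357751357 0.04984101335282227
```

Emit:
drive_tool(
  deltas=[
    [[0,0,0],[0,0.15,1.27],1.5],
    [[0,0,0],[0,0.55,1.14],1.5],
    [[0,0,0],[0,0.91,0.94],1.5],
    [[0,0,0],[0,1.12,0.67],1.5],
    [[0,0,0],[0,1.25,0.36],1.5],
    [[0,0,0],[0,1.31,0.03],1.5],
    [[0,0,0],[0,0,0],1.5],
    [[0,0,0],[0,0,0],1.5],
  ],
)

```text
clock: 22.22
tool_pos: [0.5094, -0.056, 0.1294]
eef_rot: [-0.702, 0.085, 0.702, 0.083]
contact_force: [3.9, -2.4, -2.1]
opening: 0.233
```

Emit:
drive_tool(
  deltas=[
    [[0,0,0],[0,1.27,-0.31],1.5],
    [[0,0,0],[0,1.14,-0.63],1.5],
    [[0,0,0],[0,0.94,-0.91],1.5],
    [[0,0,0],[0,0.67,-1.12],1.5],
    [[0,0,0],[0,0.36,-1.25],1.5],
    [[0,0,0],[0,0.03,-1.31],1.5],
    [[0,0,0],[0,0,0],1.5],
    [[0,0,0],[0,0,0],1.5],
  ],
)

```text
clock: 22.88
tool_pos: [0.5538, -0.1086, 0.1294]
eef_rot: [0.703, -0.083, -0.702, -0.083]
contact_force: [3.0, 1.5, 0.9]
opening: 0.233
```

```bash
python3 -c "
from h import *
ang()"
```

```text
t 22.88 p [ 0.5538 -0.1086  0.1294] phi -103.42 tilt 0.06 F [3.0041 1.4879 0.8899] op 0.23308906579769628 q [ 0.0888  0.795   0.0398  1.865  -0.0616  0.4817 -1.6338]
ang -96.44280352316763 0.04996469617413089
```

Emit:
drive_tool(
  deltas=[
    [[0,0,0],[0,-0.31,-1.27],1.5],
    [[0,0,0],[0,-0.63,-1.14],1.5],
    [[0,0,0],[0,-0.91,-0.94],1.5],
    [[0,0,0],[0,-1.12,-0.67],1.5],
    [[0,0,0],[0,-1.25,-0.36],1.5],
    [[0,0,0],[0,-1.31,-0.03],1.5],
    [[0,0,0],[0,0,0],1.5],
    [[0,0,0],[0,0,0],1.5],
  ],
)

```text
clock: 23.55
tool_pos: [0.6094, -0.0616, 0.1294]
eef_rot: [0.702, -0.08, -0.702, -0.083]
contact_force: [0.7, 2.9, 2.4]
opening: 0.228
```

```bash
python3 -c "
from h import *
ang()"
```

```text
t 23.55 p [ 0.6094 -0.0616  0.1294] phi -103.23 tilt 0.17 F [0.7241 2.922  2.4036] op 0.22820845386356364 q [-0.0038  0.8407  0.0554  1.7154 -0.0799  0.5872 -1.7021]
ang -3.0221830838960053 0.05006174596860272
```

Emit:
drive_tool(
  deltas=[
    [[0,0,0],[0,-1.27,0.31],1.5],
    [[0,0,0],[0,-1.14,0.63],1.5],
    [[0,0,0],[0,-0.94,0.91],1.5],
    [[0,0,0],[0,-0.67,1.12],1.5],
    [[0,0,0],[0,-0.36,1.25],1.5],
    [[0,0,0],[0,-0.03,1.31],1.5],
    [[0,0,0],[0,0,0],1.5],
    [[0,0,0],[0,0,0],1.5],
  ],
)

```text
clock: 24.22
tool_pos: [0.5632, -0.009, 0.1294]
eef_rot: [-0.701, 0.083, 0.704, 0.082]
contact_force: [-3.0, -1.9, 2.7]
opening: 0.23
```

```bash
python3 -c "
from h import *
ang()"
```

```text
t 24.22 p [ 0.5632 -0.009   0.1294] phi -103.41 tilt 0.23 F [-3.0028 -1.8806  2.6838] op 0.23043414693519762 q [-0.1036  0.7966  0.0645  1.8646 -0.0991  0.4874 -1.7754]
ang 85.6767227887265 0.0501695112349096
```

Emit:
drive_tool(
  deltas=[
    [[0,0,0],[0,0.31,1.27],1.5],
    [[0,0,0],[0,0.63,1.14],1.5],
    [[0,0,0],[0,0.91,0.94],1.5],
    [[0,0,0],[0,1.12,0.67],1.5],
    [[0,0,0],[0,1.25,0.36],1.5],
    [[0,0,0],[0,1.31,0.03],1.5],
    [[0,0,0],[0,0,0],1.5],
    [[0,0,0],[0,0,0],1.5],
  ],
)

```text
clock: 24.88
tool_pos: [0.5096, -0.0543, 0.1294]
eef_rot: [-0.702, 0.084, 0.702, 0.083]
contact_force: [-0.4, -1.8, 0.8]
opening: 0.228
```

Emit:
drive_tool(
  deltas=[
    [[0,0,0],[0,1.27,-0.31],1.5],
    [[0,0,0],[0,1.14,-0.63],1.5],
    [[0,0,0],[0,0.94,-0.91],1.5],
    [[0,0,0],[0,0.67,-1.12],1.5],
    [[0,0,0],[0,0.36,-1.25],1.5],
    [[0,0,0],[0,0.03,-1.31],1.5],
    [[0,0,0],[0,0,0],1.5],
    [[0,0,0],[0,0,0],1.5],
  ],
)

```text
clock: 25.55
tool_pos: [0.5553, -0.1088, 0.1294]
eef_rot: [0.704, -0.083, -0.701, -0.083]
contact_force: [2.5, 1.2, -0.7]
opening: 0.236
```

```bash
python3 -c "
from h import *
ang()"
```

```text
t 25.55 p [ 0.5553 -0.1088  0.1294] phi -103.42 tilt 0.21 F [ 2.5368  1.1694 -0.7053] op 0.23573231427581248 q [ 0.0924  0.7953  0.0335  1.8628 -0.0521  0.4806 -1.643 ]
ang -94.7425258144342 0.04994590076328714
```

Emit:
drive_tool(
  deltas=[
    [[0,0,0],[0,-0.31,-1.27],1.5],
    [[0,0,0],[0,-0.63,-1.14],1.5],
    [[0,0,0],[0,-0.91,-0.94],1.5],
    [[0,0,0],[0,-1.12,-0.67],1.5],
    [[0,0,0],[0,-1.15,-0.34],1.5],
    [[0,0,0],[0,-0.6,-0.05],1.5],
    [[0,0,0],[0,0,0],1.5],
    [[0,0,0],[0,0,0],1.5],
    [[0,0,0],[0,0,0],1.5],
  ],
)

```text
clock: 26.3
tool_pos: [0.6078, -0.0717, 0.1294]
eef_rot: [0.703, -0.082, -0.702, -0.083]
contact_force: [0.2, 2.2, 1.7]
opening: 0.228
```

```bash
python3 -c "
from h import *
ang()"
```

```text
t 26.3 p [ 0.6078 -0.0717  0.1294] phi -103.36 tilt 0.13 F [0.2493 2.1976 1.6869] op 0.2284533751007762 q [ 0.0162  0.8395  0.0478  1.7178 -0.0676  0.5844 -1.6996]
ang -14.666167983892539 0.05000509755352841
```

Emit:
drive_tool(
  deltas=[
    [[0,0,0],[0,-0.3,0.01],1.5],
    [[0,0,0],[0,-0.35,0.02],1.5],
    [[0,0,0],[0,0,0],1.5],
    [[0,0,0],[0,0,0],1.5],
    [[0,0,0],[0,0,0],1.5],
    [[0,0,0],[0,0,0],1.5],
  ],
)

```text
clock: 26.8
tool_pos: [0.6086, -0.0676, 0.1295]
eef_rot: [0.703, -0.083, -0.702, -0.083]
contact_force: [2.4, -2.6, 0.0]
opening: 0.23
```

```bash
python3 -c "
from h import *
ang()"
```

```text
t 26.8 p [ 0.6086 -0.0676  0.1295] phi -103.48 tilt 0.07 F [ 2.4101 -2.6395  0.0331] op 0.23024313038684427 q [ 0.0059  0.8402  0.052   1.7161 -0.0684  0.5863 -1.7084]
ang -9.946334209693186 0.04998847801445265
```

Emit:
drive_tool(
  deltas=[
    [[0,0,0],[0,-0.25,0],1.5],
    [[0,0,0],[0,0,0],1.5],
    [[0,0,0],[0,0,0],1.5],
    [[0,0,0],[0,0,0],1.5],
    [[0,0,0],[0,0,0],1.5],
    [[0,0,0],[0,0,0],1.5],
  ],
)

```text
clock: 27.3
tool_pos: [0.6091, -0.0641, 0.1295]
eef_rot: [0.702, -0.083, -0.702, -0.083]
contact_force: [1.5, -1.7, -0.2]
opening: 0.229
```

Run:
```python
from h import *
ang()
from plant import r
import cv2
s=r.snapshot('side');cv2.imwrite('pics/c6.png',s['color'][:,:,::-1])
```

```text
t 27.3 p [ 0.6091 -0.0641  0.1295] phi -103.42 tilt 0.02 F [ 1.5428 -1.6802 -0.1908] op 0.22872741864572096 q [ 0.001   0.8405  0.0514  1.7153 -0.0697  0.5873 -1.7117]
ang -5.818829845870264 0.04998016612130939
```

View pics/c6.png

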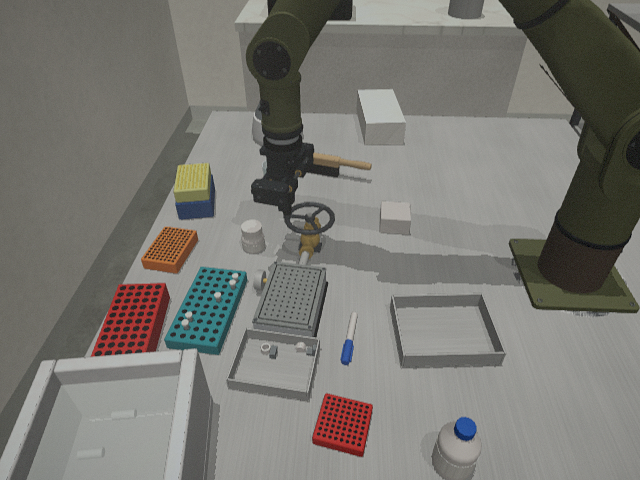

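The picture shows the scraps in the small tray at about (285,350), the brush standing at (340,162), the bystanders in place and the handle gripped. Handing in.

```bash
python3 -c "
from h import *
from plant import r
print(r.finish_job());ang()"
```

```text
the job is handed in; nothing more can be done
None
the job is handed in; nothing more can be done
```

I finished the job and handed it in at about 27 s of the 72 s allowed. `finish_job` gives no verdict, so what follows rests on my own checks.

- **Sweeping:** I swept all four scraps off the deck with the brush in one pass. The camera showed the deck empty and all four bits in the small tray while the brush was still held.
- **Brush:** I stood it back down and let go at about its starting place. The picture after release showed it upright.
- **Valve closed:** I turned the handle clockwise until it stopped at -7°. The force climbed from about 3 to 17 N with almost no further movement. The manifold's yaw predicted the stop at -6.2°, so the two agree.
- **Valve set:** I then led the handle two full turns anticlockwise. It ended at -5.8°, about 1° (0.02 rad) beyond two turns by the arm's own readings. That is well within the allowed 0.2 rad.
- **Final grip:** The gripper still holds the handle at a 20 mm opening with 20 N commanded. The tool point was about 37 mm above the handle's foot.
- **Bystanders:** In the last picture those I could see looked unmoved. The arm hid the beaker there, but it was in place in the view after I released the brush.

No check failed. The moves often ended a few millimetres off the commanded distance, so I corrected them from the measured pose. I could not read the wheel angle or finger contact force directly: the angle comes from a circle fitted to the arm's positions (radius 49.9 mm against the stated 50).

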